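# Hold in a balance's recessed calibration key with the pin

## Task

The balance needs recalibrating: slide the blue cover on its deck fully open, take the red-handled calibration pin out of the wooden block, reach it upright down through the hole that the cover was hiding and gently press the recessed key all the way in. Finish while the gripper still holds the pin and keeps the key pressed in; do not let go or pull it out. Keep everything off the weighing pan, and leave the two brass weights, the beaker and the bottle where they are.

Things in the scene. Friction and masses are not known exactly. Their poses are not given: they have to be found in the camera images.
- balance: Laboratory balance, fixed to the bench: 310 (x) x 200 (y) x 62 mm high, light grey on a dark tub. Origin: centre of its underside, on the bench; z up; -x is the side with the sloping display and keypad, which roughly faces the robot. The flat deck is at z = 62 mm (from x = -60 to +155 mm), the display slopes down from there to 36 mm at x = -155 mm. The hole for the key is at x = -30, y = -40 mm, in the strip of deck between display and pan.
- pan: Round steel weighing pan of the balance, 130 mm across. Origin: centre of its underside, at x = 75, y = 0, z = 69 mm of the balance; its top is 6 mm higher (75 mm above the bench). Keep everything off it.
- cover_tab (a point): Top centre of the blue cover's finger tab, 83 mm above the bench. The tab stands upright in the middle of the cover plate: 20 mm along the balance's x, 10 mm along its y, 18 mm high above a 2.5 mm thick plate (27 x 28 mm) that lies on the deck between two guide rails whose tops are 66 mm above the bench (4 mm above the deck), 17 mm either side of the tab's centre in x. With the cover shut the tab is straight above the hole. Its frame is parallel to the balance's.
- cover (a joint): Sliding cover over the hole, m. 0 = shut; it slides along the balance's +y to its end stop at 0.036 = fully open, hole clear. It starts within 5 mm of shut. Friction about 1.5 N; it stays where it is left.
- hole (a point): Centre of the mouth of the key hole, at deck level (62 mm above the bench). Round, vertical, 12 mm in diameter with a 1 mm chamfer; hidden under the cover while that is shut. Fixed in the balance.
- key_top (a point): Centre of the orange key's round flat top (10 mm across), straight below the hole's mouth: 14 mm below the deck when not pressed; it goes down with the key.
- key (a joint): Travel of the recessed key, m. 0 = out, 0.005 = fully in, against its stop; it moves straight down. Spring: about 2 N to start, 5.6 N at the stop; it comes back up when released. A finger is too wide for the hole.
- block: Pale wooden block, fixed to the bench, 170 (x) x 60 (y) x 44 mm high; origin: centre of its underside, z up. Brass weights stand in 12 mm deep recesses at x = -53 and x = -5 mm, the pin stands in a hole at x = +55 mm (y = 0 for all three).
- pin_hole (a point): Centre of the mouth of the pin's hole in the block's top (44 mm above the bench): 7 mm in diameter, vertical, 36 mm deep.
- pin: Calibration pin, loose, standing upright in the block, point down: red round handle 14.4 mm in diameter and 80 mm long, below it a steel pin 5 mm in diameter and 34 mm long; about 35 g. Origin: on its axis at the lower end of the handle (where the steel begins), which rests on the block's top 44 mm above the bench; z points up along the handle, so the handle reaches from z = 0 to 80 mm and the steel from 0 to -34 mm.
- pin_tip (a point): Point of the pin's steel end, on the axis, 34 mm below the pin's origin.
- weight_large: Brass weight with a knob, 24 mm in diameter, 37 mm high, standing in the block (top 69 mm above the bench). Origin: centre of its underside. Leave it alone.
- weight_small: Brass weight with a knob, 20 mm in diameter, 31 mm high, standing in the block (top 63 mm above the bench). Origin: centre of its underside. Leave it alone.
- beaker: Glass beaker, empty, 70 mm in diameter, 95 mm high, standing on the bench. Origin: centre of its underside. Leave it alone.
- bottle: Amber glass bottle with black cap, 56 mm in diameter, 125 mm high, standing on the bench. Origin: centre of its underside. Leave it alone.

How it is judged:
On the way, in this order (a step that is already met when the one before it is completed fails the run):
1. the cover is slid fully open (value of joint cover above 0.032 m), for 0.2 s.
2. the pin, through the hole, presses the key in (horizontal distance between pin_tip and hole below 0.0055 m and z of pin_tip in the frame of balance below 0.05 m and value of joint key above 0.0035 m and contact force between pin and balance above 2.5 N), for 0.3 s.
At the end, for the whole second after the job is handed in: The pin, gripped and upright (within 0.2 rad), has its point in the hole (within 5.5 mm of its axis, 12 mm or more below the deck), pushes over 2.5 N and holds the key 3.5 mm or more of its 5 mm in; cover open 32 mm or more; nothing on the pan (all of step 2 and value of joint cover above 0.032 m and angle between pin's own z axis and vertical below 0.2 rad and contact force between pin and the fingers above 3 N and contact force between pan and anything else below 0.5 N); the arm keeps its last pose, push and grip.
It fails at once if something pushes on the weighing pan (contact force between pan and anything else above 2 N).
It fails at once if the pin is pushed into the balance with more than 30 N (contact force between pin and balance above 30 N).
It fails at once if a bystander is disturbed: a brass weight moves more than 10 mm, or the beaker or bottle more than 20 mm or tips (distance of any of weight_large, weight_small from where it was at the start of the episode above 0.01 m or distance of any of beaker, bottle from where it was at the start of the episode above 0.02 m or angle between any of beaker, bottle's own z axis and vertical above 0.3 rad).
It also fails if it takes over 51 s, if anything falls off the work surface, if the arm or the gripper's body presses on something with over 40 N, if the wrist force passes 120 N, or if a joint passes its speed limit or range.

## Robot

A 7-joint arm with a two-finger parallel gripper is mounted at the origin on the work surface. World frame = base frame: x ahead of the robot, y to its left, z up, the work surface at z = 0. Lengths are in m, angles in rad, forces in N, time in s.
With the tool pointing down it reaches from about 0.4 to 0.875 m from the base axis. Payload 19.3 kg.
Tool frame: the origin (TCP) lies midway between the tips of the shut fingers; the grasp point (between the pads) lies 19 mm behind it (bot.pinch_z is the distance from the TCP to the grasp point, in m); z points along the fingers, y is the direction in which the jaws open and shut (so a half turn about z gives the same grasp; the last joint's range is limited). The gripper opens to 85 mm and grips with 20 to 120 N. Pads are 22 mm wide; open, the fingers measure 114 mm over their backs; the gripper's body (76 mm by 85 mm) begins 54 mm behind the grasp point. The pads swing forward as they close: fully open they stand 13 mm farther back than shut.
Start: joints at [1.189, 0.521, -0.036, 1.599, 0.021, 1.021, -0.113], TCP at [0.192, -0.595, 0.231] pointing down, gripper open.
Joint ranges: [-2.91, 2.91], [-0.3, 2.13], [-1.5, 1.42], [0.17, 2.43], [-1.26, 4.41], [0.16, 1.93], [-2.52, 2.52]. Speed limits (rad/s): [1.89, 1.89, 2.39, 2.39, 3.01, 3.01, 3.01].

## Interface

Orientations are given as [roll, pitch, yaw] about the fixed x, y, z axes, in that order (R = Rz(yaw) Ry(pitch) Rx(roll)).
In Python, from workcell import bot gives the robot as it stands. The module is installed in compiled form; this text tells all that it offers.
- The arm moves only by the tool move_arm, never from a script. Its argument "moves" is text: rows parted by semicolons, each of 4 numbers parted by spaces: the shift along the tool's x, y, z in mm, then the turn about the tool's z in rad. In form: dx dy dz yaw; .... A call has exactly 10 rows; each row is the pose to reach, as a shift and turn from the pose commanded when the call began, along the tool's axes at that moment; what a row does not reach only later rows make up. A row lasts 1/12 s, in which the tool goes at most 41.7 mm and 7.16 degrees, less where a joint would pass 70% of its speed; a pose out of reach is approached as far as the arm can. A call with a gripper value outside its range is refused whole. "grip" is the opening, from 0 (shut) to 1 (fully open), set as the call begins (left out, the last holds). The fingers move at their own pace and stop on an object; "grip_force" is the grip in N (left out, the last holds). Time passes only in rows, so rows that repeat a pose let the fingers close, or fill a call up. It gives the time, the measured TCP pose, the force and the opening at its end, in the units of the state.
- bot.observe(): the state, without advancing time (a new reading comes with each control period).
- bot.grab_frame(name): name is "side" or "top"; returns a dict with "frame" (400x640x3 uint8, red, green, blue), "z_map" (400x640 float32, m along the optical axis (not along the pixel's ray), 0 where there is no reading), "K" (3x3 intrinsics, pixels), "eye" and "attitude" of the camera in the world. Camera axes: x right, y up, looking along -z (the intrinsics and any distortion apply to the point x, -y, -z); pixel columns grow to the right and rows downward; lengths in m; the calibration is good to about 2 mm. A picture is of the moment at which its call begins.
- bot.job_done(): hands the job in, once; it reports no verdict.
Trained networks look in a picture, given as the dict that the camera call returned (one of the last four; its "shot" number tells which), for a name from the list of things; names that differ only in an ending like _2 or _b are one class to them, and where a whole thing is asked for, a point or a joint stands for the part that bears it (a point fixed in the world has none). Each returns a list of dicts, best first, with "conf" (0 to 1); they miss things now and then, are a little off and sometimes report something else, mostly with a low value. They report only what shows in the picture. A call takes as long as a camera call.
- bot.search_frame(picture, label): "at" ([column, row] in pixels, amid what is visible of it).
- bot.pinpoint(picture, label): "at" ([column, row] in pixels: a listed point, or the origin of a listed thing).
The state is a dict: "clock": time; "qpos": joint angles; "qd": joint speeds; "joint_efforts": joint torques, N m; "position": TCP position; "tool_rot": TCP orientation; "force": force on the tool from outside, world axes, zero at the start; "moment": the same for the moment, N m; "grip_width": finger opening in m.
Only numpy, scipy, OpenCV 4.12 (cv2) and the standard library are available. Lean on these libraries where they do the work, as an engineer would, in place of code of your own. Each camera call takes 0.05 s, during which the arm holds its last target. There are 200 camera calls.

## Working session

There is one attempt and no reset: what is moved stays moved. The work goes in short steps, Python scripts to look and compute and a tool call to move; the robot and the scene stay as the last step left them, time stands still between calls to the robot, and variables do not carry over. Pictures are saved under pics/ and viewed, about 8 in all and at most 12, crops included, and the job is handed in when it is done.

Besides the shell and the picture viewer there is one more tool, called by a JSON object that holds its "api" and its "payload". move_arm: Moves the arm, as the interface text tells. Its arguments: {"type":"object","properties":{"moves":{"type":"string"},"grip":{"type":"number"},"grip_force":{"type":"number"}},"required":["moves"]}

```bash
mkdir -p pics; cat > h.py <<'E'
import numpy as np, cv2
from workcell import bot
from scipy.spatial.transform import Rotation as R
def rot(a):
    a=np.array(a,float)
    if a.shape==(3,3): return a
    return R.from_quat(a).as_matrix() if a.size==4 else R.from_euler('xyz',a).as_matrix()
def ray(p,uv):
    d=np.linalg.inv(p['K'])@[uv[0],uv[1],1.]
    return np.array(p['eye']), rot(p['attitude'])@[d[0],-d[1],-d[2]]
def onz(p,uv,z):
    o,d=ray(p,uv); return o+d*(z-o[2])/d[2]
def tri(ps,uvs):
    A=np.zeros((3,3));b=np.zeros(3)
    for p,uv in zip(ps,uvs):
        o,d=ray(p,uv);d=d/np.linalg.norm(d);M=np.eye(3)-np.outer(d,d);A+=M;b+=M@o
    return np.linalg.solve(A,b)
def proj(p,X):
    c=rot(p['attitude']).T@(np.array(X)-p['eye']);q=p['K']@[c[0],-c[1],-c[2]];return q[:2]/q[2]
def save(p,n): cv2.imwrite('pics/'+n+'.png',p['frame'][:,:,::-1])
E
python3 - <<'E'
from h import *
np.set_printoptions(precision=4,suppress=True)
s=bot.observe();print(s,bot.pinch_z)
P={n:bot.grab_frame(n) for n in('side','top')}
for n,p in P.items():
    save(p,n+'0');print(n,p['eye'],p['attitude'],p['K'],[k for k in p])
Z=dict(balance=0,pan=.069,cover_tab=.083,block=0,pin_hole=.044,pin=.044,weight_large=.032,weight_small=.032,beaker=0,bottle=0,hole=.062)
for l,z in Z.items():
    for n,p in P.items():
        for r in bot.pinpoint(p,l)[:2]:print(l,n,r['at'],round(r['conf'],2),onz(p,r['at'],z))
cv2.imwrite('pics/both0.png',cv2.resize(np.vstack([P[n]['frame'] for n in P]),None,fx=.75,fy=.75)[:,:,::-1])
E
```

```text
{'clock': 0.0, 'qpos': array([ 1.1888,  0.522 , -0.0363,  1.6   ,  0.0212,  1.0211, -0.1128]), 'qd': array([ 0.0013,  0.0006, -0.    , -0.0005,  0.0008, -0.0015, -0.0003]), 'joint_efforts': array([ -0.0004, -92.7112,   1.9801, -36.9932,   0.018 ,   0.0084,
        -0.    ]), 'position': array([ 0.1916, -0.5946,  0.2307]), 'tool_rot': array([-3.1404,  0.0001,  0.3118]), 'force': array([ 0.7657, -0.2479,  0.3585]), 'moment': array([-0.0542,  0.0806, -0.001 ]), 'grip_width': 0.08544064895235151} 0.0187
side [0.3772 0.6457 0.7265] [ 0.8096 -0.0144 -2.8938] [[365.0278   0.     316.6666]
 [  0.     365.0278 198.4618]
 [  0.       0.       1.    ]] ['frame', 'z_map', 'K', 'eye', 'attitude', 'shot']
top [ 0.3159 -0.0293  1.1667] [ 0.2072 -0.0021 -1.5369] [[398.3099   0.     323.088 ]
 [  0.     398.3099 196.9025]
 [  0.       0.       1.    ]] ['frame', 'z_map', 'K', 'eye', 'attitude', 'shot']
balance side [296.3, 229.6] 0.92 [ 0.5769  0.0336 -0.    ]
balance top [307.7, 187.9] 0.66 [0.5872 0.0238 0.    ]
pan side [264.2, 213.1] 0.56 [0.6509 0.0597 0.069 ]
pan side [295.8, 231.1] 0.45 [0.557
[... 731 characters left out ...]
 ]
weight_large top [199.3, 238.3] 0.65 [0.4219 0.3246 0.032 ]
weight_large top [316.8, 192.6] 0.58 [ 0.5666 -0.0048  0.032 ]
weight_small side [304.4, 330.1] 0.59 [0.4764 0.3129 0.032 ]
weight_small top [205.1, 220.1] 0.42 [0.4747 0.313  0.032 ]
beaker side [358.1, 168.6] 0.88 [ 0.4611 -0.2631  0.    ]
beaker side [275.9, 313.9] 0.54 [ 0.5505  0.2776 -0.    ]
beaker top [411.3, 233.6] 0.98 [ 0.46   -0.2862  0.    ]
bottle side [299.2, 148.8] 0.77 [ 0.6702 -0.3156  0.    ]
bottle top [421.6, 162.9] 0.65 [ 0.6774 -0.3201  0.    ]
hole side [305.2, 199.5] 0.67 [ 0.5672 -0.0212  0.062 ]
hole top [316.8, 191.5] 0.72 [ 0.5632 -0.0053  0.062 ]
hole top [413.0, 234.3] 0.32 [ 0.4505 -0.2772  0.062 ]
```

View pics/both0.png

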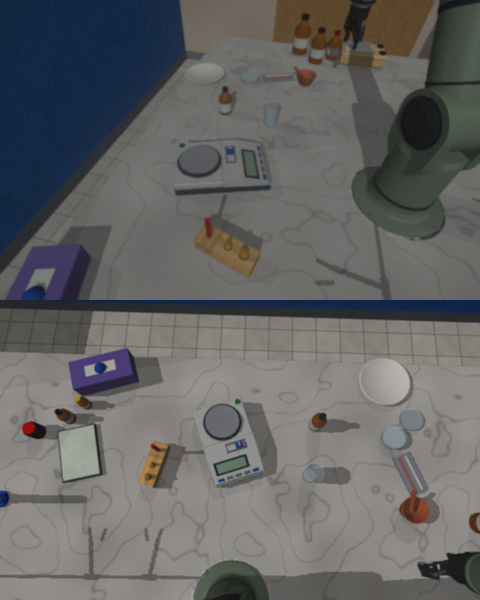

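The pictures show the balance in the middle (side image: grey box around full-frame pixel 297,220, pan 264,213, tab ~303,200). The block with the red pin is at (277,305), and the beaker and bottle are behind the balance. Next I refine the balance yaw, tab and pin with colour and depth.

```bash
cat > m.py <<'E'
from h import *
np.set_printoptions(precision=4,suppress=True)
def cloud(p):
    v,u=np.mgrid[0:400,0:640];z=p['z_map'];d=np.stack([u,v,np.ones_like(u)],-1)@np.linalg.inv(p['K']).T
    c=d*z[...,None];c[...,1:]*=-1
    return c@rot(p['attitude']).T+p['eye']
E
python3 - <<'E'
from m import *
for n in('side','top'):
    p=bot.grab_frame(n);X=cloud(p);ok=p['z_map']>0
    hsv=cv2.cvtColor(p['frame'],cv2.COLOR_RGB2HSV)
    m=ok&(X[...,2]>.05)&(X[...,2]<.12)&(abs(X[...,0]-.6)<.2)&(abs(X[...,1]-.03)<.17)
    r=cv2.minAreaRect((X[m][:,:2]*1000).astype(np.float32));print(n,'bal',r)
    red=((hsv[...,0]<8)|(hsv[...,0]>172))&(hsv[...,1]>140)&(hsv[...,2]>60)&(abs(X[...,0]-.55)<.08)&(abs(X[...,1]-.29)<.08)
    v,u=np.nonzero(red);print('red',red.sum(),u.min(),u.max(),v.min(),v.max(),X[red].mean(0) if red.any() else 0)
    m=ok&(X[...,2]>.025)&(X[...,2]<.06)&(abs(X[...,0]-.48)<.13)&(abs(X[...,1]-.31)<.08)
    print('block',cv2.minAreaRect((X[m][:,:2]*1000).astype(np.float32)))
    blue=(abs(hsv[...,0].astype(int)-110)<14)&(hsv[...,1]>120)&(hsv[...,2]>50)&(abs(X[...,0]-.565)<.05)&(abs(X[...,1])<.05)&(X[...,2]>.06)
    print('blue',blue.sum(),X[blue].mean(0)if blue.any()else 0, X[blue].max(0)if blue.any()else 0)
    save(p,n+'1')
    u,v=[int(a) for a in proj(p,[.57,.02,.07])]; u2,v2=[int(a) for a in proj(p,[.54,.297,.08])]
    c=[cv2.resize(p['frame'][b-35:b+35,a-50:a+50],(400,280),interpolation=2) for a,b in((u,v),(u2,v2))]
    print('crop origins',u-50,v-35,u2-50,v2-35)
    if n=='side':A=np.hstack(c)
    else: cv2.imwrite('pics/crops1.png',np.vstack([A,np.hstack(c)])[:,:,::-1])
E
```

```text
side bal ((594.315673828125, 38.980682373046875), (270.08428955078125, 199.1629180908203), 19.465681076049805)
red 138 274 281 291 316 [0.533  0.304  0.0934]
block ((482.29425048828125, 314.05963134765625), (63.137176513671875, 170.5730438232422), 74.8171157836914)
blue 57 [ 0.5597 -0.005   0.0715] [0.5683 0.0038 0.084 ]
crop origins 249 172 225 268
top bal ((592.2804565429688, 37.18833923339844), (273.8798522949219, 195.84873962402344), 19.436878204345703)
red 33 201 210 192 200 [0.5305 0.2972 0.1102]
block ((481.2497863769531, 312.2950744628906), (62.07905578613281, 170.2211456298828), 74.48280334472656)
blue 56 [ 0.5584 -0.0097  0.0689] [0.5732 0.0027 0.0846]
crop origins 257 153 158 159
```

View pics/crops1.png

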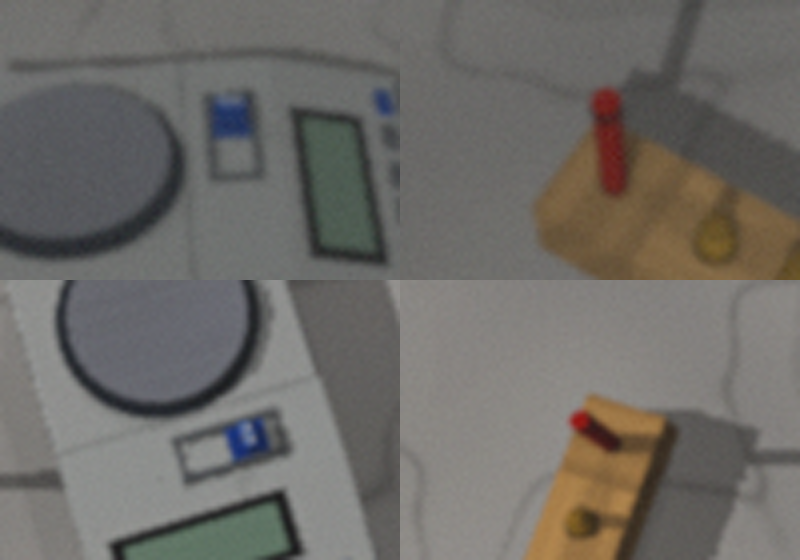

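{"api": "move_arm", "payload": {"moves": "15 -13 0 0; 45 -38 0 0; 76 -64 0 0; 107 -90 0 0; 138 -116 0 0; 169 -142 0 -0.027; 200 -168 0 -0.027; 231 -194 0 -0.027; 262 -220 0 -0.027; 293 -246 0 -0.027", "grip": 0.5}}

```text
clock: 2.13
position: [0.3958, -0.2691, 0.2316]
tool_rot: [3.141, -0.0, 0.339]
force: [1.3, -1.4, 0.6]
grip_width: 0.0425
```

{"api": "move_arm", "payload": {"moves": "31 -24 0 0; 62 -49 10 0; 93 -73 20 0; 124 -98 30 0; 155 -122 45 0; 186 -147 60 0; 217 -171 75 0; 237 -187 85 0; 247 -195 93 0; 247 -195 100 0"}}

```text
clock: 2.97
position: [0.5643, -0.0016, 0.1305]
tool_rot: [-3.14, -0.001, 0.343]
force: [1.0, -0.2, -0.5]
grip_width: 0.0429
```

```bash
python3 - <<'E'
from m import *
s=bot.observe();print(s['position'],s['tool_rot'],s['clock'])
C=[]
for n in('side','top'):
    p=bot.grab_frame(n)
    u,v=[int(a) for a in proj(p,[.563,-.004,.085])]
    print(n,'origin',u-50,v-50,[(r['at'],r['conf'],onz(p,r['at'],.083)) for r in bot.pinpoint(p,'cover_tab')])
    C.append(cv2.resize(p['frame'][v-50:v+50,u-50:u+50],(400,400),interpolation=2))
cv2.imwrite('pics/c2.png',np.hstack(C)[:,:,::-1])
E
```

```text
[ 0.5643 -0.0016  0.1305] [-3.1404 -0.0005  0.3426] 2.9667
side origin 254 147 [([303.8, 198.5], 0.58, array([ 0.5656, -0.0028,  0.083 ]))]
top origin 266 139 []
```

View pics/c2.png

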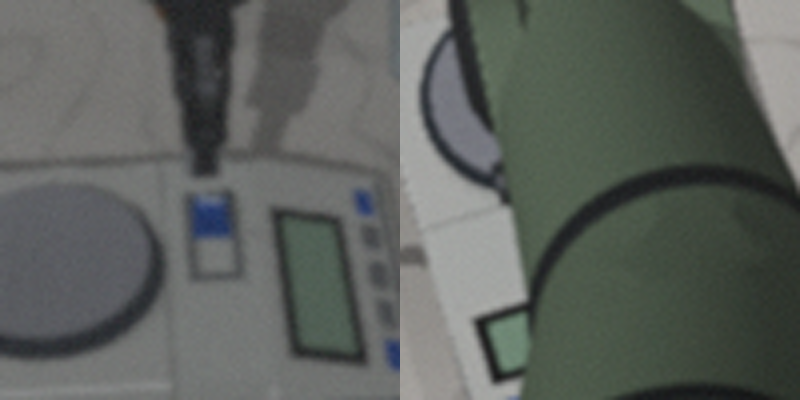

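Side view: the fingers are directly above the blue tab (tab at 304,198, fingertips at 305,190). I'll descend and grasp.

{"api": "move_arm", "payload": {"moves": "1 0 8 0; 2 0 18 0; 2 0 28 0; 2 0 38 0; 2 0 46 0; 2 0 52 0; 2 0 57 0; 2 0 60 0; 2 0 61 0; 2 0 61 0"}}

```text
clock: 4.0
position: [0.5652, -0.0042, 0.0702]
tool_rot: [-3.142, -0.0, 0.339]
force: [-1.0, -0.4, -0.1]
grip_width: 0.0424
```

{"api": "move_arm", "payload": {"moves": "0 0 0 0; 0 0 0 0; 0 0 0 0; 0 0 0 0; 0 0 0 0; 0 0 0 0; 0 0 0 0; 0 0 0 0; 0 0 0 0; 0 0 0 0", "grip": 0, "grip_force": 20}}

```text
clock: 4.83
position: [0.5655, -0.0043, 0.0707]
tool_rot: [3.141, -0.001, 0.339]
force: [0.1, -1.7, 6.2]
grip_width: 0.0091
```

{"api": "move_arm", "payload": {"moves": "0 -3 0 0; 0 -6 0 0; 0 -10 0 0; 0 -14 0 0; 0 -18 0 0; 0 -22 0 0; 0 -26 0 0; 0 -29 0 0; 0 -31 0 0; 0 -31 0 0"}}

```text
clock: 5.67
position: [0.5562, 0.0221, 0.0708]
tool_rot: [3.138, -0.001, 0.337]
force: [8.4, -17.8, 1.4]
grip_width: 0.0092
```

{"api": "move_arm", "payload": {"moves": "0 -1 0 0; 0 -2 0 0; 0 -3 0 0; 0 -4 0 0; 0 -5 0 0; 0 -5 0 0; 0 -5 0 0; 0 -5 0 0; 0 -5 0 0; 0 -5 0 0"}}

```text
clock: 6.5
position: [0.556, 0.0226, 0.0709]
tool_rot: [3.134, -0.002, 0.333]
force: [18.2, -38.7, -3.4]
grip_width: 0.0094
```

{"api": "move_arm", "payload": {"moves": "0 3 0 0; 0 6 0 0; 0 7 0 0; 0 7 0 0; 0 7 0 0; 0 7 0 0; 0 7 0 0; 0 7 0 0; 0 7 0 0; 0 7 0 0"}}

```text
clock: 7.33
position: [0.5563, 0.022, 0.0708]
tool_rot: [3.14, -0.001, 0.338]
force: [2.7, -6.7, 6.4]
grip_width: 0.0095
```

{"api": "move_arm", "payload": {"moves": "0 0 0 0; 0 0 0 0; 0 0 0 0; 0 0 0 0; 0 0 -10 0; 0 0 -25 0; 0 0 -45 0; 0 0 -65 0; 0 0 -85 0; 0 0 -90 0", "grip": 0.5}}

```text
clock: 8.17
position: [0.5567, 0.0234, 0.1638]
tool_rot: [3.141, -0.004, 0.339]
force: [0.6, -0.6, 0.7]
grip_width: 0.0429
```

{"api": "move_arm", "payload": {"moves": "5 -20 0 0; 14 -55 0 0; 24 -92 0 0; 34 -130 0 0; 43 -168 0 0; 53 -205 0 0; 62 -240 0 0; 68 -261 0 0; 70 -268 0 0; 70 -268 0 0"}}

```text
clock: 9.0
position: [0.5316, 0.3013, 0.1602]
tool_rot: [-3.141, 0.0, 0.342]
force: [0.0, -0.7, -0.4]
grip_width: 0.043
```

```bash
python3 - <<'E'
from m import *
s=bot.observe();print(s['position'],s['tool_rot'],s['clock'])
for n in('side','top'):
    p=bot.grab_frame(n);c=[]
    for l,z in(('hole',.062),('cover_tab',.083),('pin',.044)):
        print(n,l,[(r['at'],r['conf'],onz(p,r['at'],z)) for r in bot.pinpoint(p,l)[:2]])
    for X in([.563,.0,.065],[.534,.299,.1]):
        u,v=[int(a) for a in proj(p,X)];print('origin',u-40,v-30)
        c.append(cv2.resize(p['frame'][v-30:v+30,u-40:u+40],(400,300),interpolation=2))
    if n=='side':A=np.hstack(c)
    else: cv2.imwrite('pics/c3.png',np.vstack([A,np.hstack(c)])[:,:,::-1])
    hsv=cv2.cvtColor(p['frame'],cv2.COLOR_RGB2HSV);X=cloud(p)
    for w,m in(('red',((hsv[...,0]<8)|(hsv[...,0]>172))&(hsv[...,1]>140)&(hsv[...,2]>50)&(abs(X[...,0]-.535)<.06)&(abs(X[...,1]-.3)<.06)&(X[...,2]<.13)),):
        v,u=np.nonzero(m)
        if len(u):
            k=v>v.max()-3 if n=='side' else u>u.max()-3
            print(w,len(u),'rows',v.min(),v.max(),'low end',u[k].mean(),v[k].mean(),onz(p,(u[k].mean(),v[k].mean()),.046),X[m].mean(0))
E
```

```text
[0.5316 0.3013 0.1602] [-3.1408  0.0003  0.3419] 9.0
side hole [([277.9, 312.2], 0.67, array([0.5331, 0.3045, 0.062 ])), ([302.9, 202.9], 0.62, array([ 0.5695, -0.0073,  0.062 ]))]
side cover_tab [([305.5, 201.6], 0.65, array([0.5584, 0.0071, 0.083 ]))]
side pin [([275.1, 314.4], 0.67, array([0.5412, 0.3013, 0.044 ])), ([303.2, 333.7], 0.42, array([0.475 , 0.3263, 0.044 ]))]
origin 264 174
origin 237 269
red 104 rows 298 316 low end 278.09090909090907 314.6363636363636 [0.5347 0.3013 0.046 ] [0.5327 0.3048 0.0836]
top hole [([319.0, 189.6], 0.96, array([ 0.5689, -0.0114,  0.062 ])), ([306.9, 193.4], 0.7, array([0.5567, 0.0225, 0.062 ]))]
top cover_tab [([308.7, 194.0], 0.45, array([0.5506, 0.0165, 0.083 ]))]
top pin []
origin 274 161
origin 165 165
```

View pics/c3.png

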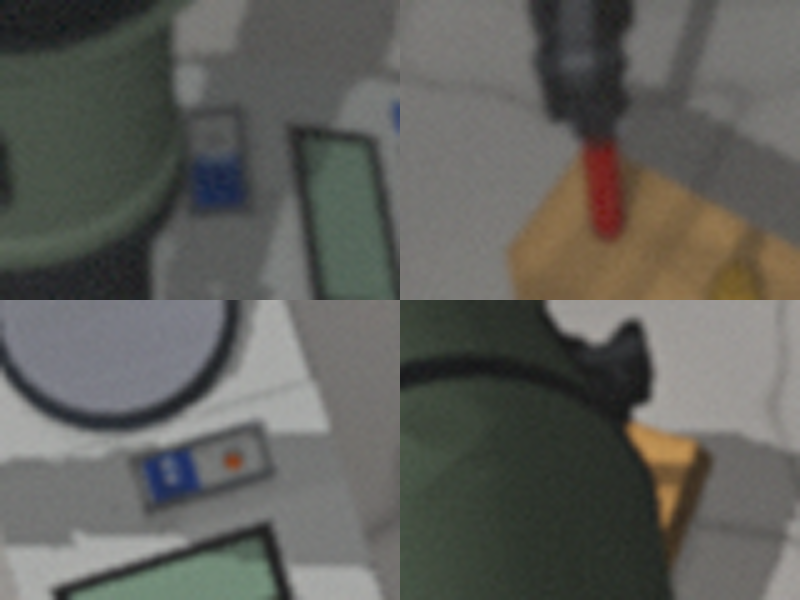

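Top view: the cover is at the far end of its track and the orange key shows at about (320,193). The side view shows the pin between the open fingers. I'll pin down the key position with colour.

```bash
python3 - <<'E'
from m import *
p=bot.grab_frame('top');f=p['frame'].astype(int)
sub=f[175:205,305:335];w=np.clip(sub[...,0]-sub[...,2]-25,0,None).astype(float)
v,u=np.mgrid[175:205,305:335];uv=[(w*u).sum()/w.sum(),(w*v).sum()/w.sum()];print((w>0).sum(),uv,onz(p,uv,.048),onz(p,uv,.062))
print('TCP-derived hole at',proj(p,[.568,-.012,.062]),'key',proj(p,[.568,-.012,.048]))
# dark frame (rails) outline + blue
hsv=cv2.cvtColor(p['frame'],cv2.COLOR_RGB2HSV)
b=(abs(hsv[...,0].astype(int)-112)<14)&(hsv[...,1]>130);b[:175]=0;b[206:]=0;b[:,:295]=0;b[:,335:]=0
v,u=np.nonzero(b);print('blue',len(u),u.mean(),v.mean(),onz(p,(u.mean(),v.mean()),.0645), cv2.minAreaRect(np.c_[u,v].astype(np.float32)))
# pan circle check
pn=bot.pinpoint(p,'pan')[:1];print([(r['at'],r['conf'],onz(p,r['at'],.069)) for r in pn])
# block recheck: red pin base uses both
E
```

```text
10 [np.float64(320.1588235294118), np.float64(192.9264705882353)] [ 0.5625 -0.0148  0.048 ] [ 0.5594 -0.015   0.062 ]
TCP-derived hole at [319.2031 189.9282] key [319.2392 191.0121]
blue 42 307.9047619047619 195.85714285714286 [0.5491 0.0193 0.0645] ((307.8500061035156, 195.55001831054688), (7.273237705230713, 8.22192096710205), 71.56504821777344)
[([304.4, 187.3], 0.32, array([0.5726, 0.03  , 0.069 ]))]
```

{"api": "move_arm", "payload": {"moves": "1 1 8 0; 2 2 18 0; 2 2 30 0; 2 2 42 0; 2 2 54 0; 2 2 65 0; 2 2 74 0; 2 2 81 0; 2 2 85 0; 2 2 85 0"}}

```text
clock: 10.33
position: [0.5347, 0.2979, 0.0744]
tool_rot: [3.141, 0.001, 0.339]
force: [0.7, -1.0, -1.1]
grip_width: 0.0429
```

{"api": "move_arm", "payload": {"moves": "0 0 0 0; 0 0 0 0; 0 0 0 0; 0 0 0 0; 0 0 0 0; 0 0 0 0; 0 0 0 0; 0 0 0 0; 0 0 0 0; 0 0 0 0", "grip": 0, "grip_force": 50}}

```text
clock: 11.17
position: [0.5352, 0.2985, 0.0757]
tool_rot: [-3.141, -0.001, 0.339]
force: [-0.8, 4.4, 6.4]
grip_width: 0.0116
```

{"api": "move_arm", "payload": {"moves": "0 0 -5 0; 0 0 -12 0; 0 0 -20 0; 0 0 -30 0; 0 0 -42 0; 0 0 -56 0; 0 0 -70 0; 0 0 -84 0; 0 0 -93 0; 0 0 -95 0"}}

```text
clock: 12.0
position: [0.5358, 0.2978, 0.1726]
tool_rot: [3.141, -0.002, 0.338]
force: [-0.1, -0.2, -0.9]
grip_width: 0.012
```

```bash
python3 - <<'E'
from m import *
s=bot.observe();print(s['position'],s['tool_rot'],s['grip_width'],s['clock'])
p=bot.grab_frame('side');T=s['position']
for l in('pin','pin_tip'):print(l,[(r['at'],round(r['conf'],2)) for r in bot.pinpoint(p,l)[:2]])
for z in(T[2]-.0,T[2]-.031,T[2]-.065):print('pred',proj(p,[T[0],T[1],z]))
u,v=[int(a) for a in proj(p,T-[0,0,.03])];print('origin',u-40,v-40)
cv2.imwrite('pics/c4.png',cv2.resize(p['frame'][v-40:v+40,u-40:u+40],(560,560),interpolation=2)[:,:,::-1])
E
```

```text
[0.5358 0.2978 0.1726] [ 3.1415 -0.0024  0.3382] 0.011993925690145808 12.0
pin [([273.6, 287.6], 0.49)]
pin_tip [([275.7, 294.5], 0.48)]
pred [273.9958 277.0913]
pred [275.1052 286.7358]
pred [276.2438 296.6349]
origin 235 246
```

View pics/c4.png

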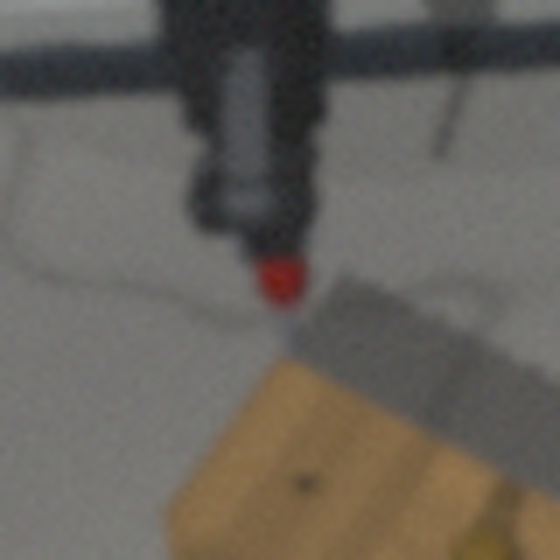

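The pin is held upright, red end at about (275,288) and steel tip at about (276,296), both where TCP predicts. Now carrying it to above the hole.

{"api": "move_arm", "payload": {"moves": "-5 18 0 0; -13 51 0 0; -23 88 0 0; -33 126 0 0; -43 164 0 0; -53 202 0 0; -63 240 0 0; -72 274 0 0; -78 296 0 0; -80 303 0 0"}}

```text
clock: 12.98
position: [0.5598, -0.0192, 0.1694]
tool_rot: [3.141, 0.002, 0.334]
force: [-1.5, 0.3, 0.0]
grip_width: 0.012
```

{"api": "move_arm", "payload": {"moves": "0 0 8 0; 0 0 16 0; 0 0 22 0; 0 0 27 0; 0 0 30 0; 0 0 30 0; 0 0 30 0; 0 0 30 0; 0 0 30 0; 0 0 30 0"}}

```text
clock: 13.82
position: [0.5605, -0.0144, 0.1406]
tool_rot: [3.141, -0.0, 0.339]
force: [0.3, 1.0, -0.5]
grip_width: 0.0119
```

```bash
python3 - <<'E'
from m import *
s=bot.observe();print(s['position'],s['tool_rot'],s['grip_width'],s['clock'],s['force'])
T=s['position'];c=[]
for n in('side','top'):
    p=bot.grab_frame(n)
    for l in('hole','pin_tip','cover_tab'):print(n,l,[(r['at'],round(r['conf'],2)) for r in bot.pinpoint(p,l)[:2]])
    print('pred tip',proj(p,T-[0,0,.065]),'hole',proj(p,[.561,-.0145,.062]))
    u,v=[int(a) for a in proj(p,[.561,-.01,.08])];print('origin',u-30,v-30)
    c.append(cv2.resize(p['frame'][v-30:v+30,u-30:u+30],(400,400),interpolation=2))
cv2.imwrite('pics/c5.png',np.hstack(c)[:,:,::-1])
E
```

```text
[ 0.5605 -0.0144  0.1406] [ 3.1414 -0.0005  0.3388] 0.011923853404107643 13.8167 [ 0.3271  0.9638 -0.5049]
side hole [([295.5, 230.1], 0.67), ([304.9, 199.7], 0.55)]
side pin_tip [([306.8, 196.5], 0.56)]
side cover_tab [([306.3, 202.2], 0.56), ([326.7, 341.1], 0.54)]
pred tip [306.9562 197.9475] hole [306.7874 201.6437]
origin 276 167
top hole [([209.4, 196.6], 0.32)]
top pin_tip [([419.6, 164.3], 0.62)]
top cover_tab []
pred tip [319.9122 191.498 ] hole [319.994  192.3587]
origin 288 160
```

View pics/c5.png

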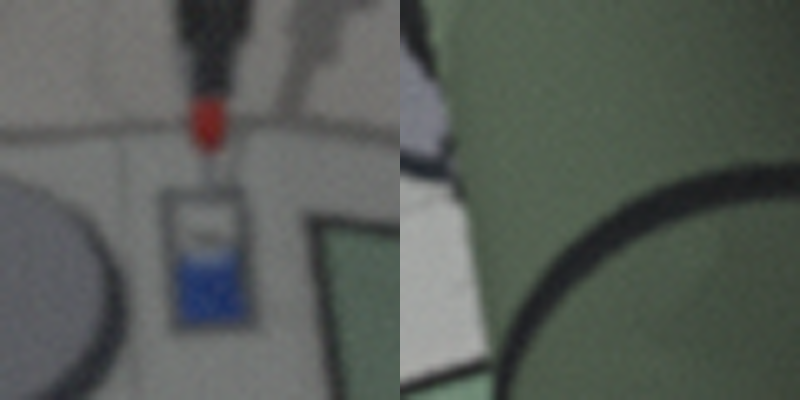

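Side view: the pin tip (about 307,195) is centred between the guide rails above the hole (dark spot about 307,202). I'll go down in steps and watch the force.

{"api": "move_arm", "payload": {"moves": "0 0 2 0; 0 0 5 0; 0 0 8 0; 0 0 11 0; 0 0 13 0; 0 0 14 0; 0 0 15 0; 0 0 16 0; 0 0 16 0; 0 0 16 0"}}

```text
clock: 15.05
position: [0.5603, -0.0144, 0.1243]
tool_rot: [3.142, -0.0, 0.339]
force: [0.1, 0.7, -0.8]
grip_width: 0.0121
```

{"api": "move_arm", "payload": {"moves": "0 0 1 0; 0 0 1 0; 0 0 2 0; 0 0 2 0; 0 0 3 0; 0 0 3 0; 0 0 4 0; 0 0 4 0; 0 0 5 0; 0 0 5 0"}}

```text
clock: 15.88
position: [0.5602, -0.0144, 0.1191]
tool_rot: [-3.142, 0.0, 0.339]
force: [0.1, 0.7, 0.6]
grip_width: 0.012
```

{"api": "move_arm", "payload": {"moves": "0 0 1 0; 0 0 1 0; 0 0 2 0; 0 0 2 0; 0 0 3 0; 0 0 3 0; 0 0 4 0; 0 0 4 0; 0 0 4 0; 0 0 4 0"}}

```text
clock: 16.72
position: [0.5603, -0.0144, 0.1153]
tool_rot: [-3.142, -0.0, 0.339]
force: [0.7, 0.5, 0.2]
grip_width: 0.0122
```

{"api": "move_arm", "payload": {"moves": "0 0 1 0; 0 0 1 0; 0 0 2 0; 0 0 2 0; 0 0 3 0; 0 0 3 0; 0 0 4 0; 0 0 4 0; 0 0 4 0; 0 0 4 0"}}

```text
clock: 17.55
position: [0.5603, -0.0144, 0.1113]
tool_rot: [3.142, -0.0, 0.339]
force: [-0.8, -0.2, 3.5]
grip_width: 0.0123
```

{"api": "move_arm", "payload": {"moves": "0 0 0.5 0; 0 0 1 0; 0 0 1.5 0; 0 0 2 0; 0 0 2.5 0; 0 0 3 0; 0 0 3 0; 0 0 3 0; 0 0 3 0; 0 0 3 0"}}

```text
clock: 18.38
position: [0.5603, -0.0144, 0.1083]
tool_rot: [-3.142, -0.0, 0.339]
force: [-0.6, -0.9, 4.5]
grip_width: 0.0122
```

{"api": "move_arm", "payload": {"moves": "0 0 0.5 0; 0 0 0.5 0; 0 0 1 0; 0 0 1 0; 0 0 1.5 0; 0 0 1.5 0; 0 0 1.5 0; 0 0 1.5 0; 0 0 1.5 0; 0 0 1.5 0"}}

```text
clock: 19.22
position: [0.5607, -0.0143, 0.1074]
tool_rot: [3.141, -0.001, 0.339]
force: [-1.9, -0.2, 16.2]
grip_width: 0.0118
```

```bash
python3 - <<'E'
from m import *
for i in range(3):
    p=bot.grab_frame('side');s=bot.observe();print(s['position'],s['force'],s['grip_width'])
T=s['position'];print(s['tool_rot'],proj(p,T-[0,0,.031]),proj(p,[.561,-.0145,.062]))
u,v=[int(a) for a in proj(p,[.561,-.01,.08])];print('origin',u-30,v-30)
cv2.imwrite('pics/c6.png',cv2.resize(p['frame'][v-30:v+30,u-30:u+30],(480,480),interpolation=2)[:,:,::-1])
E
```

```text
[ 0.5607 -0.0143  0.1074] [-1.8012 -0.6981 14.3835] 0.012179214012392045
[ 0.5607 -0.0143  0.1075] [-2.0879  0.5645 14.4996] 0.012097491321403284
[ 0.5607 -0.0143  0.1075] [-1.6213  0.3262 15.0958] 0.012210523641607593
[ 3.1413 -0.001   0.3388] [306.8515 197.7048] [306.7874 201.6437]
origin 276 167
```

View pics/c6.png

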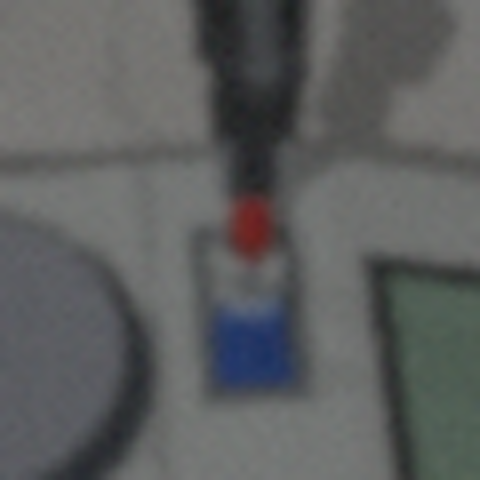

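The key is against its stop: about 15 N steady, well under the 30 N limit. The red handle end sits at about (307,198), just above the hole, the cover is open and nothing touches the pan. I'm handing it in.

```bash
python3 -c "
from workcell import bot
print(bot.job_done());s=bot.observe();print(s['clock'],s['position'],s['force'],s['grip_width'])"
```

```text
the job is handed in; nothing more can be done
None
the job is handed in; nothing more can be done
```

I slid the cover to its end stop, pulled the pin from the block and lowered it upright into the hole. The key is pressed in, and the gripper is still holding the pin there; the job was handed in at about 19.4 s. No verdict is reported, so the final state rests on my own checks.

**Last checks:**
- **Key:** the pin met no force until the tip was near the expected key height. The push then built up to 3.5 N, 4.5 N and finally a steady 14–16 N at the stop, against the 30 N limit. By the tool's height the tip was about 19.5 mm below the deck.
- **Pin and grip:** the tool was vertical to within 0.002 rad, and the gripper read 12 mm on the handle. That is less than the 14.4 mm handle; I put it down to the pads giving under the 50 N grip setting.
- **Cover and surroundings:** the side picture shows the cover open and nothing on the pan. I kept the arm clear of the weights, beaker and bottle but took no final measurement of them.

**What disagreed:**
- **Hole position:** the trained networks put the hole about 9 mm further along the balance's x than the colour of the key and the rails did. I went with colour and rails, and the pin went in without side force.
- **Cover push:** I pushed the cover about 7 mm past its stop, which briefly put about 43 N on the fingers. I backed off before letting go of the tab.

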